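Switch off and reset the tripped drill controller

TASK

The bench drill's green control unit has tripped. With the fingertips, push its yellow-tipped toggle fully over to the off side, away from the robot; then reach down into the red-rimmed well, press the sunken red reset key all the way down, hold it there for about a second and let it come up again. Leave the blue key unpressed, the toggle off, and do not move or lift the dish of drill bits, the steel chuck or the brass collar.

Things in the scene. Friction and masses are not known exactly. Their poses are not given: they have to be found in the camera images.
- unit: Green painted control unit bolted to the bench, never moves. Origin on the bench surface (z = 0). Its x axis points away from the robot, give or take about 20 degrees of yaw; x spans -65 to 65 mm. From y = -140 to 20 mm it is a block 80 mm high, its top holding the two wells side by side at y = -97 and -23 mm (which is which varies). From y = 20 to 130 mm it is a low step 20 mm high with the toggle at x = 0, y = 78 mm.
- reset_rim (a point): Centre of the mouth of the RED well, level with the top of the tall block (80 mm above the bench); axes as the unit's. The well is a black square hole 46 x 46 mm, sides parallel to the unit's x and y, with a thin red frame round its mouth. In its centre is the red reset key, a round cap 28 mm across whose top stands 18 mm below the mouth; the black floor round the cap is 30 mm below the mouth.
- reset_key (a joint): Travel of the red reset key, straight down: 0 up, 0.006 m fully down (cap 24 mm below the mouth). A spring: it starts to move at 2 N, reaches the bottom at 5 N and then is solid; it comes up by itself when released.
- mode_rim (a point): Centre of the mouth of the BLUE well, the same shape and size as the red one with a blue frame and a blue key; not to be pressed.
- mode_key (a joint): Travel of the blue key, 0 up, 0.006 m fully down; the same spring.
- toggle_pivot (a point): Pivot of the toggle, 42 mm above the bench, axes as the unit's. The grey toggle housing under it is 70 mm in x, 50 mm in y, its top 45 mm above the bench, with a steel pivot boss 26 mm across lying along y about the pivot (top 55 mm above the bench).
- toggle_tip (a point): Centre of the toggle's yellow ball, 26 mm in diameter, 55 mm from the pivot on a steel rod 10 mm thick. (Its own axes turn with the toggle.)
- toggle (a joint): Toggle angle, rad: 0 leans towards the robot (unit -x) by 0.5 rad from upright, 0.5 upright, 1.0 leans away (unit +x) by 0.5 rad against its stop, which is fully off. Starts between 0 and 0.3. It stays where it is left; about 1 to 2 N at the ball moves it.
- dish: White square ceramic dish with drill bits in it, 90 x 90 x 18 mm, loose; origin at the centre of its underside. Leave it.
- chuck: Steel drill chuck standing upright, 42 mm across, 46 mm high, loose; origin at the centre of its underside. Leave it.
- collar: Brass collar, 32 mm across, 22 mm high, with a 16 mm hole, loose; origin at the centre of its underside. Leave it.

How it is judged:
On the way, in this order (a step that is already met when the one before it is completed fails the run):
1. the toggle is pushed fully over to off (0.85 rad or more) (value of joint toggle above 0.85 rad), for 0.2 s.
2. the red reset key is held down (4.5 mm or more) for half a second (value of joint reset_key above 0.0045 m and value of joint toggle above 0.85 rad), for 0.5 s.
At the end, for the whole second after the job is handed in: The toggle is off (0.85 rad or more), both keys are up again (within 1.5 mm), and the dish, chuck and collar are within 15 mm of where they stood (value of joint toggle above 0.85 rad and value of joint each of reset_key, mode_key below 0.0015 m and distance of each of dish, chuck, collar from where it was at the start of the episode below 0.015 m); the robot touches nothing.
It fails at once if the red key is pressed while the toggle is not off (value of joint reset_key above 0.002 m and value of joint toggle below 0.8 rad).
It fails at once if the blue key is pressed (value of joint mode_key above 0.002 m).
It fails at once if the dish is moved or lifted by more than 15 mm (distance of dish from where it was at the start of the episode above 0.015 m).
It fails at once if the chuck is moved or lifted by more than 15 mm (distance of chuck from where it was at the start of the episode above 0.015 m).
It fails at once if the collar is moved or lifted by more than 15 mm (distance of collar from where it was at the start of the episode above 0.015 m).
It also fails if it takes over 42 s, if anything falls off the work surface, if the arm or the gripper's body presses on something with over 40 N, if the wrist force passes 120 N, or if a joint passes its speed limit or range.

ROBOT

A 6-joint arm with a two-finger parallel gripper is mounted at the origin on the work surface. World frame = base frame: x ahead of the robot, y to its left, z up, the work surface at z = 0. Lengths are in m, angles in rad, forces in N, time in s.
With the tool pointing down it reaches from about 0.25 to 0.8 m from the base axis. Payload 3.9 kg.
Tool frame: the origin (TCP) lies between the finger pads; the fingertips stand ahead of it and the grasp point (between the pads) lies 11 mm behind it (manip.tcp_to_tips is the z of the fingertips in the tool frame, in m); z points along the fingers, y is the direction in which the jaws open and shut (so a half turn about z gives the same grasp; the last joint's range is limited). The gripper opens to 85 mm and grips with 20 to 120 N. Pads are 22 mm wide; open, the fingers measure 114 mm over their backs; the gripper's body (76 mm by 85 mm) begins 54 mm behind the grasp point. The pads swing forward as they close: fully open they stand 13 mm farther back than shut.
Start: joints at [-1.204, 0.26, -0.138, 1.173, 0, 1.571], TCP at [0.188, -0.49, 0.239] pointing down, gripper open.
Joint ranges: [-2.78, 2.78], [-0.83, 1.72], [-1.28, 1.37], [-1.9, 2.12], [-1.57, 1.48], [-3.14, 3.14]. Speed limits (rad/s): [2.57, 2.57, 3.14, 3.14, 3.14, 3.14].

INTERFACE

Orientations are given as a unit quaternion [x, y, z, w].
In Python, from station import get_obs, optics, workorder, manip gives the robot as it stands.
- The arm moves only by the tool arm_command, never from a script. Its argument "plan" is one flat list of numbers, 5 for each row, row after row: the shift along the tool's x, y, z in mm, then the turn about the tool's z in rad, then the opening, from 0 (shut) to 1 (fully open). In form: [x, y, z, turn, gripper, x, y, z, turn, gripper, ...]. A call has 1 to 20 rows; each row shifts and turns the commanded pose from where the row before left it, along the tool's axes as they then stand; what a row does not reach is not made up. A row lasts 1/10 s, in which the tool goes at most 50 mm and 8.59 degrees, less where a joint would pass 70% of its speed; a pose out of reach is approached as far as the arm can. A call with a gripper value outside its range is refused whole. The fingers move at their own pace and stop on an object; the grip force is fixed at half the most. Time passes only in rows, so rows that do not move let the fingers close. It gives the time, the measured TCP pose, the force and the opening at its end, in the units of the state.
- get_obs(): the state, without advancing time (a new reading comes with each control period).
- optics.get_image(name): name is "side" or "top" or "wrist"; returns a dict with "img" (400x640x3 uint8, red, green, blue), "z_map" (400x640 float32, m along the optical axis (not along the pixel's ray), 0 where there is no reading), "vertical_fov" (degrees; the focal length in pixels is half the picture's height over the tangent of half this angle, whatever the lens; pixels are square), "cx", "cy" (the principal point, pixels), "R" (3x3) and "t" (3): a world point X has camera coordinates R X + t; the wrist camera has in their place "tool_from_camera" (4x4, takes a point from camera to tool coordinates, whose origin is the TCP and whose axes are the flange's). Camera axes: x right, y down, z forward; pixel columns grow to the right and rows downward; lengths in m; the calibration is good to about 2 mm. A picture is of the moment at which its call begins: read the wrist's pose just before it.
- workorder.hand_in(): hands the job in, once; it reports no verdict.
The state is a dict: "t": time; "qpos": joint angles; "joint_velocities": joint speeds; "effort": joint torques, N m; "tcp_pos": TCP position; "eef_rot": TCP orientation; "contact_force": force on the tool from outside, world axes, zero at the start; "moment": the same for the moment, N m; "gripper_width": finger opening in m.
Only numpy, scipy, OpenCV 4.12 (cv2) and the standard library are available. Lean on these libraries where they do the work, as an engineer would, in place of code of your own. Each camera call takes 0.05 s, during which the arm holds its last target.

## Working session

There is one attempt and no reset: what is moved stays moved. The work goes in short steps, Python scripts to look and compute and a tool call to move; the robot and the scene stay as the last step left them, time stands still between calls to the robot, and variables do not carry over. Pictures are saved under pics/ and viewed, and the job is handed in when it is done.

Besides the shell and the picture viewer there is one more tool, called after ">>>" in YAML: its name, and indented under it one key for each argument. arm_command: Moves the arm, as the interface text tells. Its arguments: {"type":"object","properties":{"plan":{"type":"array"}},"required":["plan"]}

```bash
mkdir -p pics; cat > h.py <<'E'
import numpy as np,cv2
from station import get_obs,optics,workorder,manip
def grab(n,fn):
    o=get_obs();d=optics.get_image(n);cv2.imwrite(fn,d["img"][:,:,::-1]);np.savez(fn.replace('.png','.npz'),pos=o["tcp_pos"],rot=o["eef_rot"],**d);return o,d
E
python3 - <<'E'
from h import *
for n in("top","side","wrist"):
    o,d=grab(n,f"pics/{n}0.png")
    print(n,{k:(v if k not in("img","z_map") else v.shape) for k,v in d.items()})
print(o, manip.tcp_to_tips)
E
```

```text
top {'img': (400, 640, 3), 'z_map': (400, 640), 'vertical_fov': 51.36478333404543, 'cx': 315.0999940016493, 'cy': 196.35065917147296, 'R': array([[-0.02277583, -0.9995715 ,  0.01838668],
       [-0.99212427,  0.02033264, -0.12359619],
       [ 0.12316938, -0.02105688, -0.99216224]]), 't': array([0.01608212, 0.53440778, 0.97271387])}
side {'img': (400, 640, 3), 'z_map': (400, 640), 'vertical_fov': 54.11728373934648, 'cx': 319.498520448592, 'cy': 192.57733448430673, 'R': array([[-0.96203726, -0.27193049, -0.02319734],
       [-0.1562307 ,  0.61841377, -0.77016646],
       [ 0.2237773 , -0.7373047 , -0.63742098]]), 't': array([0.5271266 , 0.12807696, 0.74141119])}
wrist {'img': (400, 640, 3), 'z_map': (400, 640), 'vertical_fov': 65.47421232510789, 'cx': 314.9752040843689, 'cy': 201.1354178228671, 'tool_from_camera': array([[-9.24613056e-04, -9.45396057e-01, -3.25922445e-01,
         8.50581445e-02],
       [ 9.99999567e-01, -8.40325626e-04, -3.99396002e-04,
         9.23914200e-05],
       [ 1.03706423e-04, -3.25922673e-01,  9.45396425e-01,
        -1.35900934e-01],
       [ 0.00000000e+00,  0.00000000e+00,  0.00000000e+00,
         1.00000000e+00]])}
{'t': 0.1, 'qpos': array([-1.20398143e+00,  2.60640802e-01, -1.39224991e-01,  1.17271551e+00,
       -1.20323339e-05,  1.57081053e+00]), 'joint_velocities': array([ 0.00126998, -0.00271599,  0.00296251,  0.00051591, -0.00028021,
        0.00049522]), 'effort': array([-6.80172998e-04, -4.06508267e+01,  2.54527599e+01,  1.01079623e-02,
        5.28565351e-05,  6.56224472e-06]), 'tcp_pos': array([ 0.1880708 , -0.48951888,  0.23854205]), 'eef_rot': array([ 9.83228851e-01,  1.82373877e-01, -1.68693838e-04, -8.76418373e-04]), 'contact_force': array([ 0.14606463, -0.14227282, -0.43744476]), 'moment': array([-0.03744784, -0.0356453 , -0.01804854]), 'gripper_width': 0.08534523329089995} 0.008
```

View pics/top0.png

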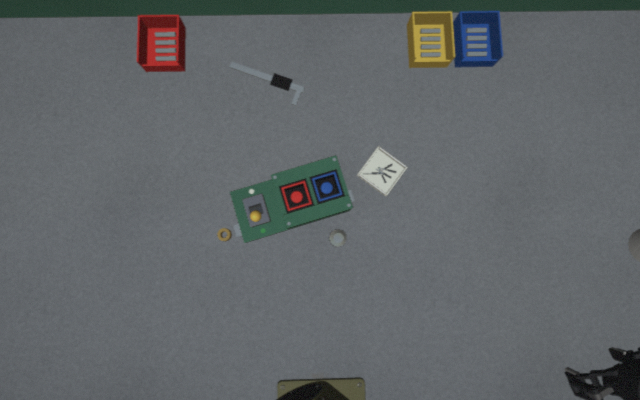

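View pics/side0.png

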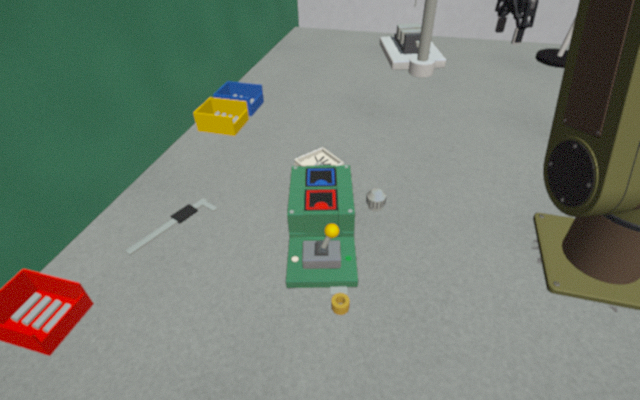

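View pics/wrist0.png

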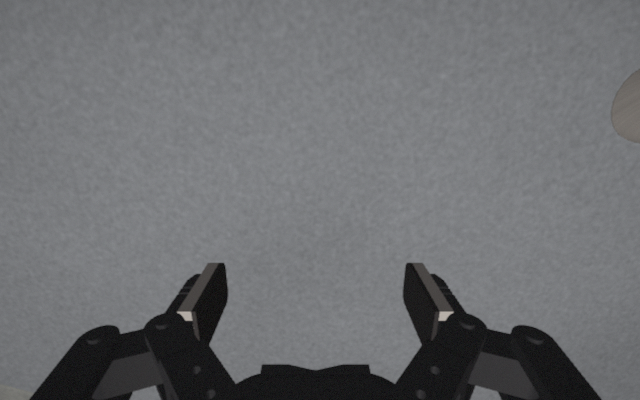

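Top view: red well at about (296,197), blue at (327,187), yellow ball (255,216), collar (224,234), chuck (337,238), dish (382,171). The side view shows the same things. Next I'll triangulate them.

```bash
cat >> h.py <<'E'
def foc(d): return 200/np.tan(np.radians(float(d["vertical_fov"]))/2)
def cam(d):
    """returns R,t world->cam"""
    if "R" in d: return np.array(d["R"]),np.array(d["t"])
    from scipy.spatial.transform import Rotation as Ro
    T=np.eye(4);T[:3,:3]=Ro.from_quat(d["rot"]).as_matrix();T[:3,3]=d["pos"]
    M=np.linalg.inv(T@d["tool_from_camera"]);return M[:3,:3],M[:3,3]
def ray(d,uv):
    R,t=cam(d);f=foc(d);v=R.T@np.array([(uv[0]-d["cx"])/f,(uv[1]-d["cy"])/f,1]);return -R.T@t,v
def plane(d,uv,z):
    c,v=ray(d,uv);return c+v*(z-c[2])/v[2]
def tri(a,ua,b,ub):
    c1,v1=ray(a,ua);c2,v2=ray(b,ub)
    s=np.linalg.lstsq(np.c_[v1,-v2],c2-c1,rcond=None)[0];p,q=c1+s[0]*v1,c2+s[1]*v2
    return (p+q)/2,np.linalg.norm(p-q)
def load(fn): return dict(np.load(fn))
def hsv(d): return cv2.cvtColor(d["img"],cv2.COLOR_RGB2HSV)
def mask(d,c):
    h=hsv(d)
    if c=="red": m=cv2.inRange(h,(0,120,50),(6,255,255))|cv2.inRange(h,(172,120,50),(180,255,255))
    if c=="blue": m=cv2.inRange(h,(100,120,40),(125,255,255))
    if c=="yel": m=cv2.inRange(h,(17,150,80),(32,255,255))
    if c=="green": m=cv2.inRange(h,(60,80,30),(85,255,255))
    return m
def blobs(m,amin=20):
    n,l,s,c=cv2.connectedComponentsWithStats(m)
    return [(c[i].round(1),s[i].tolist(),l==i) for i in range(1,n) if s[i][4]>=amin]
E
python3 - <<'E'
from h import *
for n in("top","side"):
    d=load(f"pics/{n}0.npz")
    for c in("red","blue","yel"):
        for b in blobs(mask(d,c)): print(n,c,b[0],b[1])
E
```

```text
top red [159.8  41.9] [137, 15, 48, 57, 2158]
top red [296.1 195.2] [281, 180, 31, 31, 303]
top red [296.2 196.5] [290, 190, 13, 14, 137]
top blue [477.9  37.1] [454, 10, 49, 57, 2020]
top blue [326.8 185.6] [312, 171, 31, 31, 277]
top blue [326.2 187.5] [320, 181, 13, 13, 128]
top yel [430.1  37.9] [408, 12, 46, 55, 1361]
top yel [255.5 215.3] [251, 211, 9, 10, 56]
side red [320.5 200.5] [305, 190, 32, 20, 374]
side red [ 39.9 309.6] [0, 269, 93, 86, 4626]
side blue [241.7  93.2] [213, 81, 50, 35, 816]
side blue [320.5 177.2] [306, 168, 29, 18, 298]
side yel [220.5 115.9] [193, 97, 55, 38, 1503]
side yel [331.5 230. ] [325, 223, 14, 15, 168]
side yel [340.  303.4] [332, 294, 17, 20, 257]
```

```bash
cat >> h.py <<'E'
def quad(bm):
    cnt=max(cv2.findContours(bm.astype(np.uint8),cv2.RETR_EXTERNAL,cv2.CHAIN_APPROX_NONE)[0],key=len)
    hl=cv2.convexHull(cnt)
    for e in np.arange(1,12,.25):
        q=cv2.approxPolyDP(hl,e,True)
        if len(q)<=4: break
    q=q[:,0].astype(float)
    c=cv2.fitEllipse(hl)[0]
    A=np.c_[q[2]-q[0],-(q[3]-q[1])];s=np.linalg.solve(A,q[1]-q[0]);return q[0]+s[0]*(q[2]-q[0]),q
E
python3 - <<'E'
from h import *
T=load("pics/top0.npz");S=load("pics/side0.npz")
P={}
for c in("red","blue"):
    bt=[b for b in blobs(mask(T,c)) if 150<b[0][1]<250 and b[1][4]>200][0]
    bs=[b for b in blobs(mask(S,c)) if 150<b[0][1]<250 and b[1][4]>200 and b[0][0]>200][0]
    ct,qt=quad(bt[2]);cs,qs=quad(bs[2]);P[c]=tri(T,ct,S,cs)
    print(c,ct,cs,P[c],"plane80",plane(T,ct,.08),plane(S,cs,.08)); print(qt.tolist(),qs.tolist())
r,b=plane(T,[0,0],0),0
y=tri(T,(255.5,215.3),S,(331.5,230));print("ball",y)
d=P["red"][0]-P["blue"][0];print("dist",np.linalg.norm(d),"yaw",np.degrees(np.arctan2(-d[0],d[1])))
for n,u in dict(collar=(224,234),chuck=(337,237),dish=(382,171)).items(): print(n,plane(T,u,.02 if n!="chuck" else .046))
E
```

```text
red [295.40706476 195.16400336] [321.13282732 199.08538899] (array([0.53025769, 0.05039219, 0.08292444]), np.float64(0.00372307404630697)) plane80 [0.53247969 0.05080221 0.08      ] [0.52933696 0.04706136 0.08      ]
[[304.0, 180.0], [311.0, 204.0], [287.0, 210.0], [281.0, 187.0]] [[335.0, 190.0], [335.0, 208.0], [306.0, 209.0], [307.0, 190.0]]
blue [327.21052632 185.60526316] [320.24528302 177.1509434 ] (array([ 0.55227742, -0.02337497,  0.07831071]), np.float64(0.0024912586586753626)) plane80 [ 0.55326255 -0.0230696   0.08      ] [ 0.55036602 -0.02126811  0.08      ]
[[335.0, 171.0], [342.0, 193.0], [319.0, 201.0], [312.0, 178.0]] [[334.0, 169.0], [333.0, 185.0], [307.0, 185.0], [307.0, 169.0]]
ball (array([0.48538986, 0.14053538, 0.09586263]), np.float64(0.002587810582165745))
dist 0.07712164822779137 yaw 16.620533607776178
collar [0.44923409 0.22611381 0.02      ]
chuck [ 0.43529812 -0.04469561  0.046     ]
dish [ 0.59608538 -0.16283415  0.02      ]
```

Both wells triangulate to z of 78–83 mm (80 expected) and are 77 mm apart (74 expected). Yaw is about 16°, and the ball height fits a toggle angle of about 0.16. I'll shut the gripper and move over the unit for a wrist view.

>>> arm_command:
  plan: [31, -27, -1, 0, 0, 31, -27, -1, 0, 0, 31, -27, -1, 0, 0, 31, -27, -1, 0, 0, 31, -27, -1, 0, 0, 31, -27, -1, 0, 0, 31, -27, -1, 0, 0, 31, -27, -1, 0, 0, 31, -27, -1, 0, 0, 31, -27, -1, 0, 0, 31, -27, -1, 0, 0, 31, -27, -1, 0, 0, 31, -27, -1, 0, 0, 31, -27, -1, 0, 0, 31, -27, -1, 0, 0, 31, -27, -1, 0, 0, 0, 0, 0, 0.04, 0, 0, 0, 0, 0.04, 0, 0, 0, 0, 0, 0]

```text
t: 2.05
tcp_pos: [0.4962, 0.0915, 0.2548]
eef_rot: [0.99, 0.143, -0.001, 0.0]
contact_force: [-0.5, -0.9, -0.9]
gripper_width: 0.0002
```

```bash
python3 - <<'E'
from h import *
o,d=grab("wrist","pics/w1.png");print(o["t"],o["tcp_pos"],o["eef_rot"],o["gripper_width"],o["contact_force"])
grab("side","pics/side1.png")
E
```

```text
2.05 [0.49617658 0.09151911 0.25480284] [ 9.89661803e-01  1.43419731e-01 -5.43996186e-04  2.96262598e-05] 0.00016119873346249997 [-0.5435499  -0.89576299 -0.88764711]
```

View pics/w1.png

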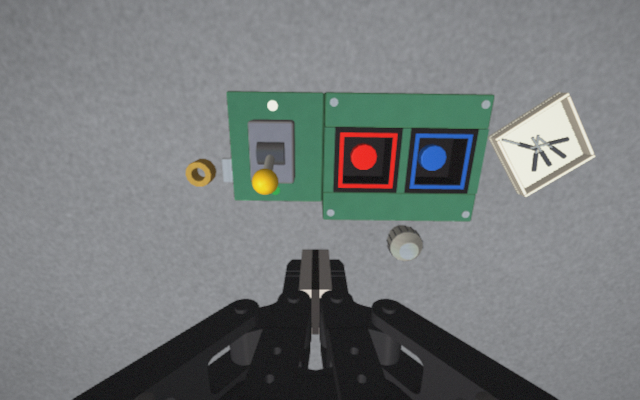

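View pics/side1.png

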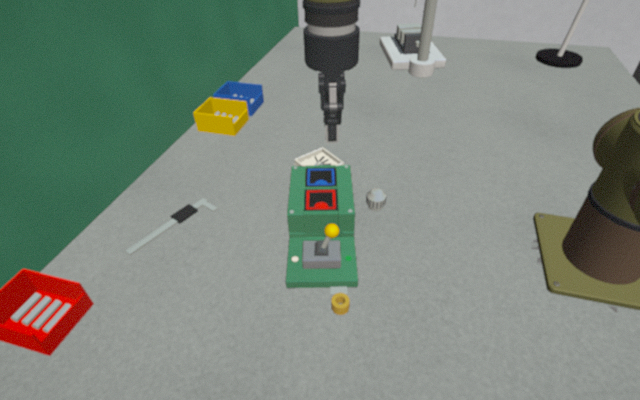

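The wrist view shows the red frame at about (366,160), blue at (441,160), the ball at (264,182), and the unit nearly square to the picture. Next I measure everything from this view, plus the shut finger's profile for clearance in the well.

```bash
python3 - <<'E'
from h import *
W=load("pics/w1.npz");T=load("pics/top0.npz");S=load("pics/side1.npz")
from scipy.spatial.transform import Rotation as Ro
Rt=Ro.from_quat(W["rot"]).as_matrix();tx=np.degrees(np.arctan2(Rt[1,0],Rt[0,0]));print("tool yaw",tx,"z",Rt[:,2])
C={}
def zc(m,d):return np.median(d["z_map"][m])
for c in("red","blue"):
    bt=[b for b in blobs(mask(T,c)) if 150<b[0][1]<250 and b[1][4]>200][0]
    bw=blobs(mask(W,c));print(c,[(b[0],b[1]) for b in bw])
    b=max(bw,key=lambda b:b[1][2]);cw,q=quad(b[2]);qp=np.array([plane(W,p,.08) for p in q])
    print(" quad",q.tolist(),"sides",np.linalg.norm(np.roll(qp,-1,0)-qp,axis=1).round(4))
    e=np.roll(qp,-1,0)-qp;print(" edge deg",(np.degrees(np.arctan2(e[:,1],e[:,0]))%90).round(1))
    ct,_=quad(bt[2]);C[c]=plane(W,cw,.08);print(" W80",C[c],"tri",tri(W,cw,T,ct),"T80",plane(T,ct,.08))
    k=min(bw,key=lambda b:b[1][2]);print(" key plane62",plane(W,k[0],.062))
d=C["red"]-C["blue"];yaw=np.arctan2(-d[0],d[1]);print("dist",np.linalg.norm(d),"yaw",np.degrees(yaw))
b=[b for b in blobs(mask(W,"yel")) if b[0][1]<220];print([(x[0],x[1]) for x in b])
u=[x for x in b if x[0][0]>230][0][0]
print("ball WT",tri(W,u,T,(255.5,215.3)),"WS",tri(W,u,S,(331.5,230)),"W.094",plane(W,u,.094))
ux=np.array([np.cos(yaw),np.sin(yaw),0]);uy=np.array([-ux[1],ux[0],0])
piv=C["red"]+uy*.101;print("pivot from red",piv)
# finger profile
f=foc(W);v,uu=np.mgrid[:400,:640];z=W["z_map"];ok=(z>0)&(z<.2)&(v>240)
pc=np.c_[((uu-W["cx"])/f*z)[ok],((v-W["cy"])/f*z)[ok],z[ok]];M=W["tool_from_camera"];pt=pc@M[:3,:3].T+M[:3,3]
for a in np.arange(-60,12,6):
    s=pt[(pt[:,2]*1000>=a)&(pt[:,2]*1000<a+6)]*1000
    if len(s): print(a,len(s),"x",s[:,0].min().round(),s[:,0].max().round(),"y",s[:,1].min().round(),s[:,1].max().round())
E
```

```text
tool yaw 16.491565468479823 z [-1.06824651e-03 -2.14679528e-04 -9.99999406e-01]
red [(array([366.7, 159.2]), [337, 132, 61, 57, 1167]), (array([363.2, 156.2]), [350, 143, 28, 27, 597])]
 quad [[397.0, 133.0], [392.0, 188.0], [337.0, 186.0], [340.0, 132.0]] sides [0.0563 0.0574 0.0552 0.056 ]
 edge deg [16.1 14.3 14.7 15.5]
 W80 [0.53142183 0.04806975 0.08      ] tri (array([0.53203251, 0.0501119 , 0.08701326]), np.float64(0.0013509304708299277)) T80 [0.53247969 0.05080221 0.08      ]
 key plane62 [0.53190503 0.04865635 0.062     ]
blue [(array([437.4, 158.9]), [409, 133, 65, 57, 1716])]
 quad [[473.0, 134.0], [463.0, 189.0], [409.0, 188.0], [415.0, 133.0]] sides [0.0565 0.0564 0.0563 0.0571]
 edge deg [15.4 15.3 16.1 15.5]
 W80 [ 0.55081156 -0.02403946  0.08      ] tri (array([ 0.55187826, -0.02242516,  0.08460471]), np.float64(0.0015916615416884708)) T80 [ 0.55326255 -0.0230696   0.08      ]
 key plane62 [ 0.55157855 -0.02827567  0.062     ]
dist 0.07467061014565315 yaw 15.050488809732128
[(array([200.7, 171.9]), [187, 160, 28, 26, 365]), (array([264.4, 181.5]), [252, 169, 26, 26, 520])]
ball WT (array([0.48645424, 0.1401959 , 0.09876654]), np.float64(0.0003942164269962909)) WS (array([0.4847648 , 0.14005154, 0.09502491]), np.float64(0.0011720295704568146)) W.094 [0.48498794 0.14039649 0.094     ]
pivot from red [0.50519515 0.14560519 0.08      ]
-60 3184 x -10.0 18.0 y -47.0 46.0
-54 4874 x -10.0 14.0 y -42.0 42.0
-48 2660 x -12.0 15.0 y -37.0 37.0
-42 1566 x -11.0 15.0 y -32.0 31.0
-36 712 x -11.0 14.0 y -22.0 20.0
-30 363 x -11.0 13.0 y -14.0 13.0
-24 491 x 7.0 13.0 y -14.0 13.0
-18 426 x 7.0 13.0 y -14.0 13.0
-12 375 x 7.0 13.0 y -14.0 13.0
-6 322 x 7.0 13.0 y -14.0 13.0
0 72 x 11.0 12.0 y -6.0 6.0
```

Finger profile when shut: ±14 mm wide and about 24 mm deep up to 38 mm above the tips, so it fits the 46 mm well. Pivot is about (0.505, 0.146), ball about (0.485, 0.140, 0.095), red centre about (0.532, 0.048), yaw about 15.3°. I'll go to the robot side of the ball and look.

>>> arm_command:
  plan: [0, 0, 0, 0.02, 0, -16, -17, 0, 0, 0, -16, -17, 0, 0, 0, -15, -16, 0, 0, 0, 0, 0, 30, 0, 0, 0, 0, 30, 0, 0, 0, 0, 30, 0, 0, 0, 0, 30, 0, 0, 0, 0, 30, 0, 0, 0, 0, 22, 0, 0, 0, 0, 0, 0, 0, 0, 0, 0, 0, 0]

```text
t: 3.35
tcp_pos: [0.4387, 0.1232, 0.0836]
eef_rot: [0.991, 0.135, -0.0, -0.002]
contact_force: [-0.0, 0.4, 0.6]
gripper_width: -0.0002
```

```bash
python3 - <<'E'
from h import *
o,d=grab("wrist","pics/w2.png");print(o["t"],o["tcp_pos"],o["eef_rot"],o["contact_force"])
grab("side","pics/side2.png")
E
```

```text
3.35 [0.43872273 0.1232477  0.08362612] [ 9.90799229e-01  1.35328396e-01 -4.72855889e-04 -1.69969623e-03] [-0.04061782  0.35599965  0.57695189]
```

View pics/w2.png

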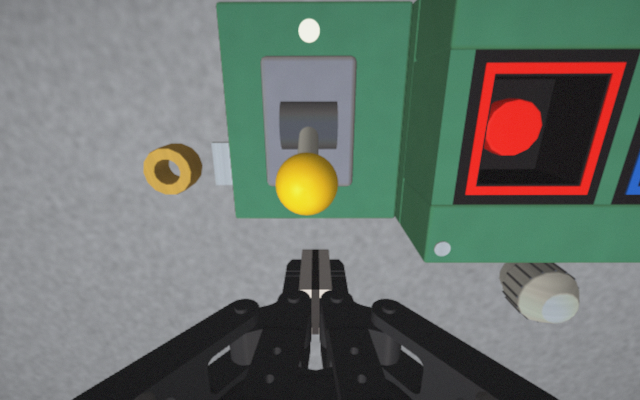

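View pics/side2.png

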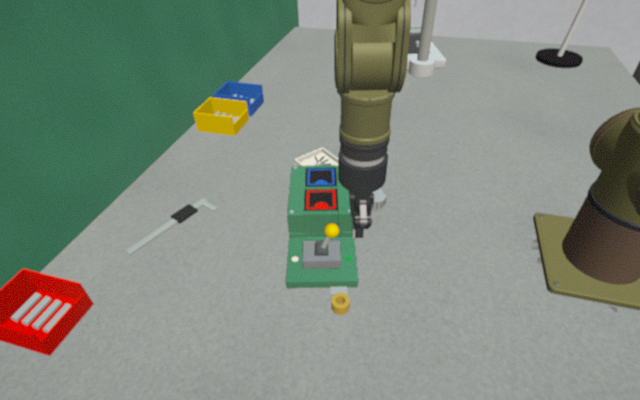

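The ball at (307,184) is just left of the finger centre (315), about 4 mm. I shift over and push along +x.

>>> arm_command:
  plan: [4, -4, 0, 0, 0, 8, 0, 0, 0, 0, 8, 0, 0, 0, 0, 8, 0, 0, 0, 0, 7, 0, 0, 0, 0, 7, 0, 0, 0, 0, 7, 0, 0, 0, 0, 6, 0, 0, 0, 0, 6, 0, 0, 0, 0, 5, 0, 0, 0, 0, 0, 0, 0, 0, 0, 0, 0, 0, 0, 0]

```text
t: 4.65
tcp_pos: [0.5024, 0.1433, 0.0834]
eef_rot: [0.991, 0.137, 0.0, -0.003]
contact_force: [0.8, 1.2, -0.0]
gripper_width: 0.0002
```

```bash
python3 - <<'E'
from h import *
o,d=grab("wrist","pics/w3.png");print(o["t"],o["tcp_pos"],o["eef_rot"],o["contact_force"])
S=grab("side","pics/side3.png")[1]
p=np.array([.5052,.1456]);r=o["tcp_pos"][:2]-p;a=np.radians(15.3);print("unit",r@[np.cos(a),np.sin(a)],r@[-np.sin(a),np.cos(a)])
print([(b[0],b[1]) for b in blobs(mask(S,"yel")) if b[0][0]>300])
E
```

```text
4.65 [0.50236642 0.1433276  0.08339883] [ 9.90567881e-01  1.36996672e-01  6.72962545e-05 -2.67970359e-03] [ 0.78452     1.16860493 -0.04892556]
unit -0.0033327800086088172 -0.0014441541727721755
[(array([307.1, 231.2]), [300, 225, 15, 14, 163]), (array([340. , 303.4]), [332, 294, 17, 20, 253])]
```

View pics/w3.png

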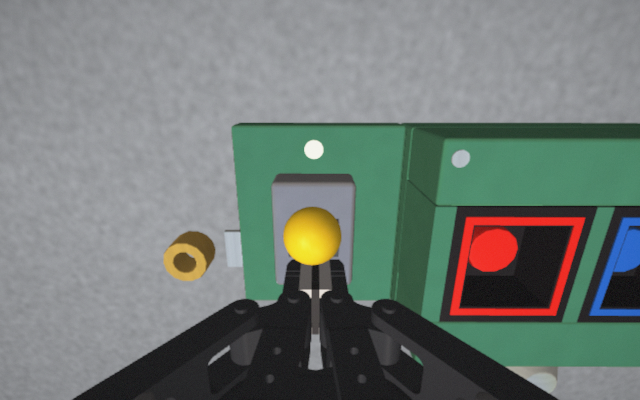

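View pics/side3.png

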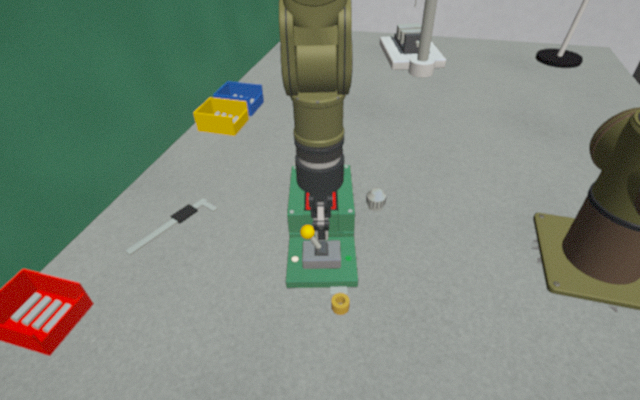

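The toggle now leans away. I push on in small steps until the stop shows in the force.

>>> arm_command:
  plan: [2, 0, 0, 0, 0, 1, 0, 0, 0, 0, 0, 0, 0, 0, 0, 0, 0, 0, 0, 0]

```text
t: 5.15
tcp_pos: [0.5044, 0.1439, 0.0832]
eef_rot: [0.991, 0.137, -0.001, -0.003]
contact_force: [-0.5, 0.5, 0.2]
gripper_width: 0.0002
```

```bash
cat > ball.py <<'E'
from h import *
import sys
k=sys.argv[1]
o,W=grab("wrist",f"pics/w{k}.png");W["pos"],W["rot"]=o["tcp_pos"],o["eef_rot"]
S=grab("side",f"pics/side{k}.png")[1]
a=np.radians(15.3);p=np.array([.5052,.1456]);U=lambda q:((q[:2]-p)@[np.cos(a),np.sin(a)],(q[:2]-p)@[-np.sin(a),np.cos(a)])
bs=[b for b in blobs(mask(S,"yel")) if b[0][0]>290 and 210<b[0][1]<250][0][0]
bw=[b for b in blobs(mask(W,"yel"),200) ];print([(b[0],b[1]) for b in bw],bs)
bw=max(bw,key=lambda b:b[1][4])[0]
q,e=tri(W,bw,S,bs);print("t",o["t"],"ball",q,e,U(q),"lean+.5=",np.arctan2(U(q)[0],q[2]-.042)+.5,"tcp",U(o["tcp_pos"]),o["contact_force"])
E
python3 ball.py 4
```

```text
[(array([311.9, 236.9]), [284, 208, 57, 58, 2581]), (array([189.2, 257.9]), [165, 234, 49, 48, 1336])] [306.2 231.4]
t 5.15 ball [0.52730358 0.15171708 0.09232861] 0.00041103867038778545 (np.float64(0.02293430090554055), np.float64(6.774036841483266e-05)) lean+.5= 0.9275765937772191 tcp (np.float64(-0.0012354968591505278), np.float64(-0.0014307446606246662)) [-0.54199599  0.50247271  0.2306702 ]
```

Two views put the toggle at about 0.93 rad. I push a little more for margin.

>>> arm_command:
  plan: [1, 0, 0, 0, 0, 1, 0, 0, 0, 0, 1, 0, 0, 0, 0, 0, 0, 0, 0, 0, 0, 0, 0, 0, 0]

```text
t: 5.75
tcp_pos: [0.506, 0.1444, 0.083]
eef_rot: [0.991, 0.137, -0.002, -0.002]
contact_force: [-4.2, -0.8, 1.7]
gripper_width: 0.0
```

```bash
python3 ball.py 5
```

```text
[(array([311.8, 236.8]), [284, 208, 57, 58, 2559]), (array([189.7, 259.3]), [165, 236, 50, 48, 1344])] [305.2 231.8]
t 5.75 ball [0.52887758 0.15229372 0.0916234 ] 0.0001182376194857739 (np.float64(0.024604674352411524), np.float64(0.00020860748133371201)) lean+.5= 0.9603045224182354 tcp (np.float64(0.00044634738259261247), np.float64(-0.0014058875128675147)) [-4.23035635 -0.82428829  1.67892097]
```

The force rose to about 4 N with the tool held back, and the ball reads 0.96 rad, so it is at the stop. I back off, rise, and look at the red well up close.

>>> arm_command:
  plan: [-10, 0, 0, 0, 0, -20, 0, 0, 0, 0, -10, 0, -20, 0, 0, 0, 0, -30, 0, 0, 0, 0, -40, 0, 0, 0, 10, -20, 0, 0, 0, 30, 0, 0, 0, 0, 30, 0, 0, 0, 0, 29, 0, 0, 0, 0, 0, 0, 0, 0, 0, 0, 0, 0, 0]

```text
t: 6.95
tcp_pos: [0.4967, 0.0379, 0.1931]
eef_rot: [0.991, 0.136, 0.001, -0.003]
contact_force: [-0.9, 0.3, -0.8]
gripper_width: 0.0
```

```bash
python3 - <<'E'
from h import *
o,d=grab("wrist","pics/w6.png");print(o["t"],o["tcp_pos"],o["eef_rot"],o["contact_force"])
W=load("pics/w6.npz");W1=load("pics/w1.npz")
S=grab("side","pics/side6.png")[1]
def frame(W):
    bw=blobs(mask(W,"red"),200);b=max(bw,key=lambda b:b[1][2]);k=min(bw,key=lambda b:b[1][2]);return quad(b[2])+(k[0],)
c,q,k=frame(W);c1,q1,k1=frame(W1)
qp=np.array([plane(W,p,.08) for p in q]);e=np.roll(qp,-1,0)-qp
print(c,q.tolist(),k,"sides",np.linalg.norm(e,axis=1).round(4),"deg",(np.degrees(np.arctan2(e[:,1],e[:,0]))%90).round(1))
print("W80",plane(W,c,.08),"tri",tri(W,c,W1,c1),"key",plane(W,k,.062),"tri",tri(W,k,W1,k1))
T=load("pics/top0.npz")
print([(b[0],b[1]) for b in blobs(mask(S,"yel")) if b[0][0]>290])
print([(b[0],b[1]) for b in blobs(mask(W,"yel"),100)])
E
```

```text
6.95 [0.49669209 0.03786366 0.19314749] [ 9.90666870e-01  1.36274552e-01  5.42867338e-04 -2.84697907e-03] [-0.89919163  0.26582755 -0.80277601]
[315.48928461 158.96800911] [[352.0, 124.0], [349.0, 192.0], [281.0, 192.0], [279.0, 123.0]] [315.3 153.6] sides [0.0555 0.057  0.0563 0.057 ] deg [15.2 15.7 15.2 14.9]
W80 [0.53078384 0.04771472 0.08      ] tri (array([0.53092941, 0.04774976, 0.07897551]), np.float64(0.0006916924605049124)) key [0.53179421 0.04824303 0.062     ] tri (array([0.53148706, 0.04816248, 0.05969577]), np.float64(0.0001937433373845904))
[(array([305.5, 231.7]), [299, 225, 14, 15, 163]), (array([339.8, 303.4]), [332, 294, 17, 20, 258])]
[(array([179.2, 126.3]), [161, 109, 37, 35, 1010]), (array([130.3, 175.2]), [112, 160, 38, 32, 660])]
```

View pics/w6.png

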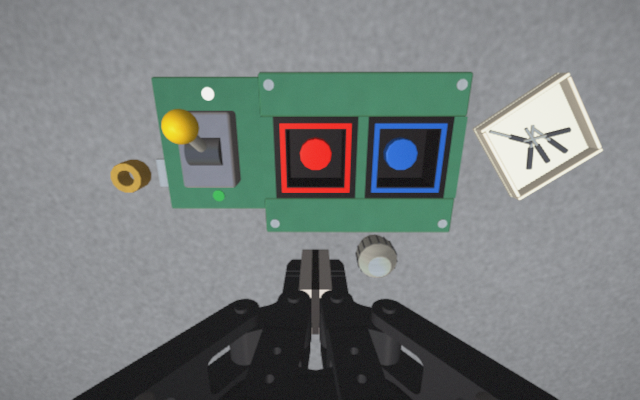

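The red frame centre at (315,159) gives (0.531, 0.048). Triangulated heights are 79 mm for the mouth and 60 mm for the cap, against 80 and 62 nominal. The toggle reads off. I move over the well and go down to the mouth.

>>> arm_command:
  plan: [18, 0, 0, 0, 0, 18, -1, 0, 0, 0, 0, 0, 30, 0, 0, 0, 0, 30, 0, 0, 0, 0, 30, 0, 0, 0, 0, 10, 0, 0, 0, 0, 0, 0, 0, 0, 0, 0, 0, 0]

```text
t: 7.85
tcp_pos: [0.5311, 0.0499, 0.0938]
eef_rot: [0.991, 0.137, 0.0, -0.003]
contact_force: [-0.1, 0.1, 0.3]
gripper_width: -0.0
```

```bash
python3 - <<'E'
from h import *
o,d=grab("wrist","pics/w7.png");print(o["t"],o["tcp_pos"],o["eef_rot"],o["contact_force"])
r=np.array([.5313,.048])-o["tcp_pos"][:2];a=np.radians(15.5);print("rem x,y mm",1e3*r@[np.cos(a),np.sin(a)],1e3*r@[np.sin(a),-np.cos(a)])
E
```

```text
7.85 [0.53108322 0.04990644 0.09381891] [ 9.90514801e-01  1.37380235e-01  3.74356151e-04 -2.63833844e-03] [-0.096957    0.09904929  0.28058638]
rem x,y mm -0.30058180969674697 1.8950315271385425
```

View pics/w7.png

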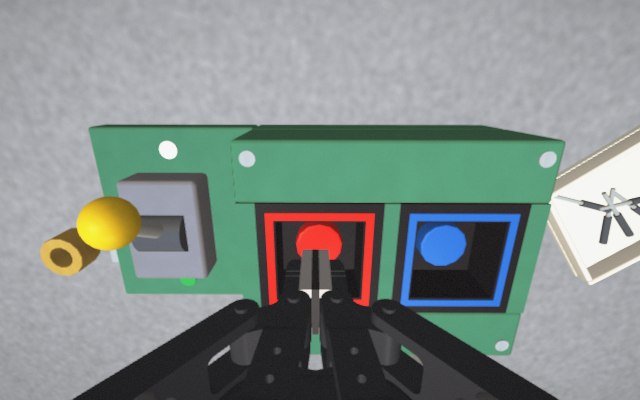

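The fingers (316) sit over the red key (319). I shift 2 mm sideways and lower to about 9 mm above the cap.

>>> arm_command:
  plan: [0, 2, 0, 0, 0, 0, 0, 8, 0, 0, 0, 0, 7, 0, 0, 0, 0, 0, 0, 0]

```text
t: 8.3
tcp_pos: [0.5299, 0.0473, 0.0767]
eef_rot: [0.991, 0.137, -0.001, -0.003]
contact_force: [-0.3, -0.7, -0.5]
gripper_width: 0.0001
```

>>> arm_command:
  plan: [0, 0, 3, 0, 0, 0, 0, 3, 0, 0, 0, 0, 2, 0, 0, 0, 0, 0, 0, 0]

```text
t: 8.7
tcp_pos: [0.5308, 0.0475, 0.0697]
eef_rot: [0.991, 0.137, -0.0, -0.003]
contact_force: [0.7, -0.6, 1.7]
gripper_width: -0.0002
```

About 1.7 N: contact at tips of about 62 mm, as expected. Pressing down in small steps.

>>> arm_command:
  plan: [0, 0, 2, 0, 0, 0, 0, 2, 0, 0, 0, 0, 1, 0, 0, 0, 0, 1, 0, 0, 0, 0, 0, 0, 0]

```text
t: 9.2
tcp_pos: [0.5309, 0.0476, 0.0641]
eef_rot: [0.991, 0.137, -0.0, -0.003]
contact_force: [-1.8, 0.3, 4.3]
gripper_width: 0.0001
```

>>> arm_command:
  plan: [0, 0, 1, 0, 0, 0, 0, 1, 0, 0, 0, 0, 0, 0, 0, 0, 0, 0, 0, 0]

```text
t: 9.6
tcp_pos: [0.5309, 0.0475, 0.0638]
eef_rot: [0.991, 0.137, 0.0, -0.003]
contact_force: [-5.5, -0.3, 18.3]
gripper_width: 0.0001
```

18 N and the tool no longer descends, so the key is on the bottom. I hold 1.2 s, then look to check.

>>> arm_command:
  plan: [0, 0, 0, 0, 0, 0, 0, 0, 0, 0, 0, 0, 0, 0, 0, 0, 0, 0, 0, 0, 0, 0, 0, 0, 0, 0, 0, 0, 0, 0, 0, 0, 0, 0, 0, 0, 0, 0, 0, 0, 0, 0, 0, 0, 0, 0, 0, 0, 0, 0]

```text
t: 10.6
tcp_pos: [0.5309, 0.0475, 0.0639]
eef_rot: [0.991, 0.137, 0.0, -0.003]
contact_force: [-6.9, -1.6, 18.5]
gripper_width: -0.0001
```

```bash
python3 - <<'E'
from h import *
o,d=grab("wrist","pics/w8.png");print(o["t"],o["tcp_pos"],o["contact_force"])
o,d=grab("side","pics/side8.png")
print([(b[0],b[1]) for b in blobs(mask(d,"yel")) if b[0][0]>290])
E
```

```text
10.6 [0.53094463 0.04752532 0.06385653] [-6.92386227 -1.64379058 18.46897192]
[(array([305.5, 231.8]), [299, 225, 14, 15, 161]), (array([339.9, 303.4]), [332, 294, 17, 20, 258])]
```

View pics/w8.png

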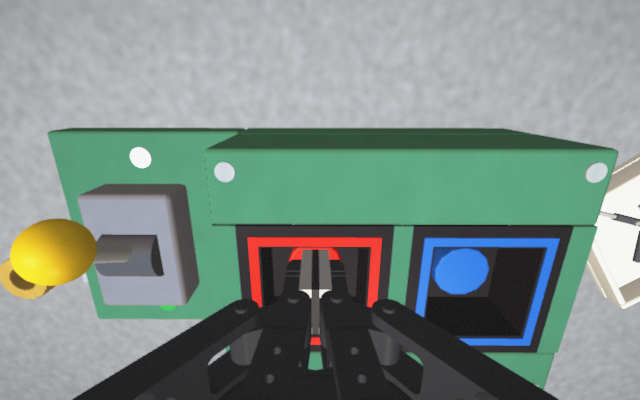

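The fingers are in the red well on the red cap (316,265), and the blue key is untouched. Tool travel was about 6 mm from contact, matching the full stroke. Releasing straight up and going clear.

>>> arm_command:
  plan: [0, 0, -5, 0, 0, 0, 0, -10, 0, 0, 0, 0, -15, 0, 0, 0, 0, -30, 0, 0, 0, 0, -30, 0, 0, 0, 0, -30, 0, 0, -18, 0, 0, 0, 0, -18, 0, 0, 0, 0, 0, 0, 0, 0, 0, 0, 0, 0, 0, 0, 0, 0, 0, 0, 0]

```text
t: 11.8
tcp_pos: [0.4973, 0.0374, 0.1818]
eef_rot: [0.991, 0.137, 0.0, -0.003]
contact_force: [0.7, -0.1, 0.1]
gripper_width: 0.0002
```

```bash
python3 - <<'E'
from h import *
o,d=grab("wrist","pics/w9.png");print(o["t"],o["tcp_pos"],o["contact_force"],o["joint_velocities"].round(3))
W=load("pics/w9.npz");W6=load("pics/w6.npz")
for n,X in(("before",W6),("after",W)):
  for c in("red","blue"):
    bw=blobs(mask(X,c),200);f=max(bw,key=lambda b:b[1][2])
    m=mask(X,c);cc,_=quad(f[2]);u,v=map(int,cc)
    z=X["z_map"]; # cap depth -> height
    vs,us=np.mgrid[v-8:v-2,u-4:u+5];R,t=cam(X)
    h=[(R.T@(np.array([(a-X["cx"])/foc(X),(b-X["cy"])/foc(X),1])*z[b,a]-t))[2] for a,b in zip(us.ravel(),vs.ravel())]
    print(n,c,cc,"cap height",np.median(h),[b[0] for b in bw])
for n in("side","top"):
    o,d=grab(n,f"pics/{n}9.png");d0=load(f"pics/{n}0.npz")
    print(n,[(b[0],b[1]) for b in blobs(mask(d,"yel")) if b[0][1]>150],[(b[0]) for b in blobs(mask(d0,"yel")) if b[0][1]>150])
    df=cv2.absdiff(d["img"],d0["img"]).max(2);cv2.imwrite(f"pics/{n}diff.png",df)
E
```

```text
11.8 [0.49731782 0.03739273 0.18176743] [ 0.65270737 -0.12599359  0.1425986 ] [ 0.002  0.006  0.003  0.002  0.001 -0.   ]
before red [315.48928461 158.96800911] cap height 0.06332121389946954 [array([315.3, 156.7]), array([315.3, 153.6])]
before blue [407.14004376 158.20100031] cap height 0.06339846657710432 [array([407.9, 156.8]), array([400.1, 153.5])]
after red [314.51388889 161.51388889] cap height 0.06348764047559725 [array([314.6, 159.3]), array([314.6, 156.3])]
after blue [411.12244898 162.2244898 ] cap height 0.06358298494602048 [array([411.4, 160.2]), array([403. , 156.3])]
side [(array([305.4, 231.7]), [299, 225, 14, 15, 162]), (array([339.9, 303.4]), [332, 294, 17, 20, 252])] [array([331.5, 230. ]), array([340. , 303.4])]
top [] [array([255.5, 215.3])]
```

View pics/w9.png

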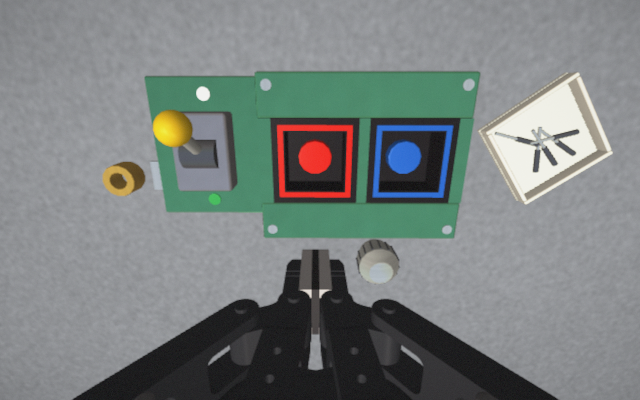

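View pics/sidediff.png

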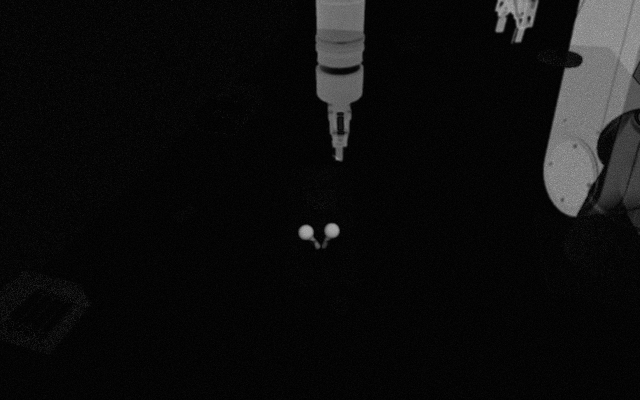

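The wrist view shows the toggle leaning away, with the ball at (172,128), and both caps up at 63.5 mm, the same as before. In the side-view difference, only the toggle and the arm have changed; the dish, chuck and collar show nothing. The tool is clear and there is no contact force, so I hand in.

```bash
python3 - <<'E'
from h import *
print(workorder.hand_in()); print(get_obs()["t"])
E
```

```text
the job is handed in; nothing more can be done
None
the job is handed in; nothing more can be done
```

I pushed the toggle over to off, then pressed the red reset key to the bottom, held it for over 1 s and let it come up. The job was handed in at about 12 s; no verdict is reported.

**Toggle:** with the shut fingertips I pushed the ball away until the force rose to about 4 N. Two views put it at about 0.96 rad, and the ball was in the same place in the side view after the press.

**Red key:** the tool went down about 6 mm from first contact, then stopped at about 18 N. After release the cap measured 63.5 mm above the bench, against 63.3 mm before.

**Blue key and loose parts:** the blue cap was also unchanged at about 63.5 mm. The dish, chuck and collar showed no change in the side view, and the arm was clear with no contact force.

**What disagreed or was not checked:**
- First estimates were a few millimetres off: 77 mm between the wells instead of 74, with well heights up to 87 mm instead of 80. Closer wrist views gave 79 mm for the red well.
- The cap height read 60 mm by triangulation and 63.5 mm by the depth map, against 62 mm nominal.
- During the hold there was an unexplained sideways force of about 7 N, possibly friction on the cap.
- In the final top view I found no yellow ball, probably because the arm hid it. I did not look at that picture, so the toggle's end position comes from the side and wrist views.

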